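Dose the crack in a fossil bone at the drip station

ROBOT

A 6-joint arm with a two-finger parallel gripper is mounted at the origin on the work surface. World frame = base frame: x ahead of the robot, y to its left, z up, the work surface at z = 0. Lengths are in m, angles in degrees, forces in N, time in s.
With the tool pointing down it reaches from about 0.375 to 0.75 m from the base axis. Payload 9 kg.
Tool frame: the origin (TCP) lies where the fingers leave the gripper's body, on its centre line; the fingertips stand 73 mm ahead of it and the grasp point (between the pads) lies 54 mm ahead of it (robot.tip_reach is the distance from the TCP to the fingertips, in m); z points along the fingers, y is the line along which they close (so a half turn about z gives the same grasp; the last joint's range is limited). The gripper opens to 85 mm and grips with 20 to 120 N. Pads are 22 mm wide; open, the fingers measure 114 mm over their backs; the gripper's body (76 mm by 85 mm) begins 54 mm behind the grasp point. The pads swing forward as they close: fully open they stand 13 mm farther back than shut.
Start: joints at [50.953, 5.964, 5.575, 89.605, 0, 77.527], TCP at [0.268, 0.537, 0.304] pointing down, gripper open.
Joint ranges: [-171.21, 171.21], [-48.23, 106.86], [-62.78, 66.21], [-105.2, 120.99], [-86.42, 89.51], [-180, 180]. Speed limits (degrees/s): [127.2, 127.2, 147.25, 180, 180, 180].

INTERFACE

Orientations are given as [roll, pitch, yaw] about the fixed x, y, z axes, in that order (R = Rz(yaw) Ry(pitch) Rx(roll)).
In Python, from plant import robot gives the robot as it stands. Calls block until the motion is done:
- robot.move_pose(position, orientation): joint-space move of the TCP to a pose.
- robot.line_to(position, vel=0.15, rotation=None, guard=None): straight line of the TCP; rotation=None keeps the orientation; vel is the mean speed in m/s. With guard (N) it stops when the force on the tool has changed by that much, and returns True; else False.
- robot.goto_joints(angles): joint-space move.
- robot.set_gripper(opening): finger opening in m; the grip force is fixed at half the most; returns when the fingers have stopped.
- robot.pause(seconds).
- robot.ik(position, orientation): joint angles nearest the present ones, or None.
- robot.observe(): the state.
- robot.grab_frame(name): name is "scene" or "top"; returns the picture (480x640x3 uint8, blue, green, red); there is no depth.
- robot.get_calibration(name): a dict with "vertical_fov" (degrees; the focal length in pixels is half the picture's height over the tangent of half this angle, whatever the lens; pixels are square), "cx", "cy" (the principal point, pixels), "rvec" (rotation vector, rad) and "tvec" (3), from world to camera coordinates, as OpenCV has them. Camera axes: x right, y down, z forward; pixel columns grow to the right and rows downward; lengths in m; the calibration is good to about 2 mm. A picture is of the moment at which its call begins. get_calibration takes no time and is no camera call.
A pose or a line that the arm cannot do raises robot.IKError and nothing moves.
- robot.job_done(): hands the job in; it is judged then, once.
The state is a dict: "time": time; "q": joint angles; "qvel": joint speeds; "joint_torque": joint torques, N m; "tool_pos": TCP position; "tcp_rot": TCP orientation; "ft_force": force on the tool from outside, world axes, zero at the start; "torque": the same for the moment, N m; "gripper_width": finger opening in m; "gripper_force": force on a finger pad.
Only numpy, scipy, OpenCV 4.12 (cv2) and the standard library are available. Lean on these libraries where they do the work, as an engineer would, in place of code of your own. Each camera call takes 0.05 s, during which the arm holds its last target. There are 200 camera calls.

TASK

Take hold of the fossil's plaster jacket by its bare plaster end (not by the bone) and set it flat on the bench under the drip station so that the crack in the bone lies straight below the pipette's nozzle tip, and let go. Then twist the pipette's blue cap anticlockwise until it clicks over from locked to open, and press the cap along its slanted axis through the soft first stop right down to the stiff second stop; hold it there for about a second, then let it spring all the way back up and leave it unlocked. Do not let the fossil knock the pipette or its stand, and leave the glue bottles, the tub and the rock where they are.

Things in the scene. Friction and masses are not known exactly. Their poses are not given: they have to be found in the camera images.
- stand: Drip station, fixed: a lab stand that clamps a white dosing pipette slanted 35 degrees from vertical. Origin: the bench point straight below the nozzle tip, z up. The pipette leans from the nozzle up to the stand's -x side: its axis from tip to cap is (-0.574, 0, 0.819) in the stand's axes. Base plate and post are on the +y side; the bench is open on the -y, -x and +x sides.
- post_foot (a point): Foot of the 290 mm steel post, on the bench at (-72, 150) mm in the stand's x, y axes; middle of the grey base plate, 200 mm (x) by 130 mm (y), 18 mm thick, whose edge is thus 85 mm to the +y side of the point below the nozzle. From the post a clamp rod runs along -y to the pipette, 188 mm above the bench.
- nozzle_tip (a point): Open lower end of the pipette's yellow nozzle, 85 mm above the bench, axes as the stand's. Pipette radius up its axis: 2 to 6 mm over the first 65 mm, up to 11 mm at 105 mm, at most 18 mm above. Blue finger rest, 160 to 173 mm from the tip, stands out 41 mm on the +x side. Handle top 194 mm, cap underside 222 mm and cap top 244 mm from the tip, cap up.
- cap_top (a point): Centre of the flat white top of the round, fluted blue cap (36 mm diameter, 22 mm tall, on a thin stem); moves and turns with it. z points out of the cap along the slanted pipette axis: press along -z. About 285 mm above the bench and 140 mm to the stand's -x side of the nozzle when up. Its black index line stands over a red dot on the handle when locked, a green one when open.
- lock (a joint): Turn of the cap about its axis, rad: 0 locked (start), 1.05 open; grows anticlockwise as seen looking down on the cap top. Over-centre detent: resists with about 0.1 N m at first, falling to nothing half way (0.52), then clicks over by itself and stays against the open stop. While locked the cap is blocked after 1 to 3 mm of press.
- plunger (a joint): How far the cap is pressed, m: 0 up, 0.015 first stop, 0.021 second stop (solid). Return spring 2.4 N rising to 4.2 N at the first stop; there the resistance steps up to about 9.6 N and rises to about 16 N at the second stop. Springs back by itself when let go.
- jacket: White plaster jacket, a block 150 mm long (x), 54 mm wide (y), 34 mm tall, with a brown fossil limb bone set in the +x half of its top; 0.37 to 0.6 kg, balance point near the middle. Loose on the bench. Origin: centre of its underside, z up. Bare plaster from x = -75 to -20 mm; the bone spans x = -14 to 72 mm, up to 31 mm wide, its top at most 53 mm up.
- jacket_grip (a point): Where to hold the jacket: across its 54 mm width on the bare plaster, 40 mm from its middle at the -x end, 22 mm above its underside.
- crack (a point): Middle of the dark crack across the top of the bone, 40 mm from the jacket's middle towards +x, 48 mm above its underside.
- bone: The brown fossil bone, part of the jacket (same origin and axes). Fragile: not to be gripped.
- glue_a: Bystander: white glue bottle with a paper label and a long thin spout, 40 mm diameter, 148 mm tall, standing. Origin at the centre of its underside.
- glue_b: Bystander: white glue bottle with an orange label and a long thin spout, 40 mm diameter, 148 mm tall, standing. Origin at the centre of its underside.
- tub: Bystander: white plastic tub, 116 mm across the rim and 105 mm tall, with a wide brush leaning in it up to 175 mm high. Origin at the centre of its underside.
- rock: Bystander: brown lump of matrix rock, about 75 x 55 x 43 mm. Origin at the centre of its underside.

How it is judged:
By the outcome, as a careful person would: the job done as asked, in the order asked, and still so for the second after the job is handed in, with the robot touching nothing.
It also fails if it takes over 67 s, if anything falls off the work surface, if the arm or the gripper's body presses on something with over 40 N, if the wrist force passes 120 N, or if a joint passes its speed limit or range.

## Working session

There is one attempt and no reset: what is moved stays moved. The work goes in short steps, each a Python script; the robot and the scene stay as the last script left them, time stands still between calls to the robot, and variables do not carry over. Pictures are saved under pics/ and viewed, at most 10 in all, crops included, and the job is handed in when it is done.

```bash
ls; mkdir -p pics; python3 - <<'E'
from plant import robot
import cv2
for n in("scene","top"):
    cv2.imwrite(f"pics/{n}0.png",robot.grab_frame(n)); c=robot.get_calibration(n); print(n,c)
    import numpy as np
    R=cv2.Rodrigues(np.array(c["rvec"],float))[0]; print(-R.T@np.array(c["tvec"]).ravel())
s=robot.observe(); print(s["time"],s["tool_pos"],s["tcp_rot"],robot.tip_reach)
E
```

```text
pics
scene {'vertical_fov': 50.82466394220571, 'cx': 324.1979915781175, 'cy': 238.51813454294143, 'rvec': array([ 1.95320591,  1.52256984, -0.58247574]), 'tvec': array([-0.16675572, -0.28192955,  1.69012559])}
[ 1.35371657 -0.19410678  1.04574866]
top {'vertical_fov': 49.076092607742524, 'cx': 320.21405374585703, 'cy': 237.36167223728248, 'rvec': array([ 2.16112946, -2.04930803,  0.20968599]), 'tvec': array([0.02404537, 0.61917003, 1.45166519])}
[0.30202067 0.03170591 1.54888985]
0.1 [0.26828079 0.53644196 0.30322677] [-1.79933405e+02 -1.32553225e-02  1.53425659e+02] 0.0726
```

View pics/scene0.png

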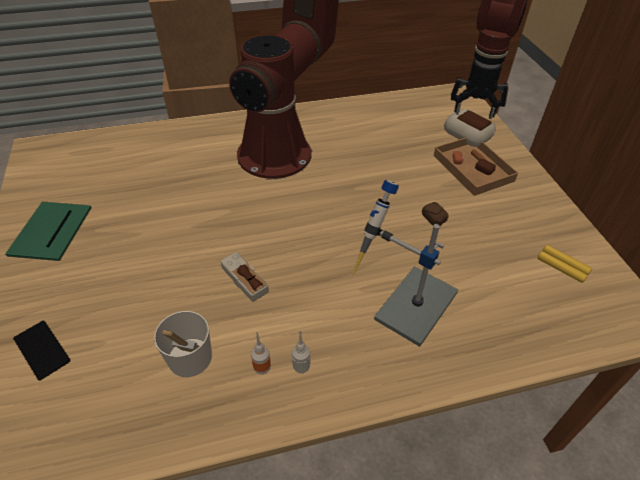

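View pics/top0.png

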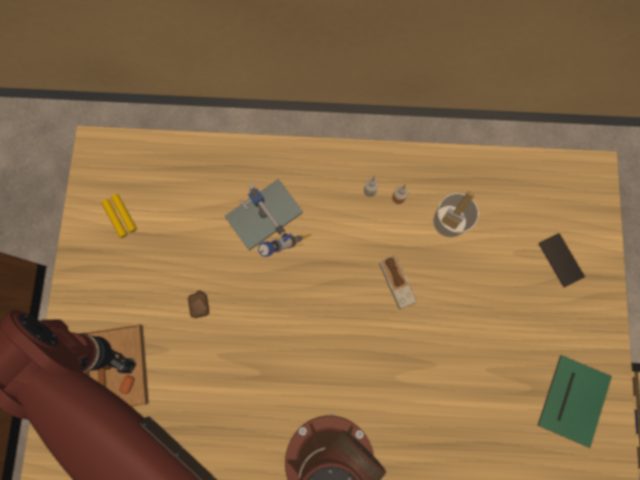

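The scene view shows the jacket near (245,276), with its bone end at lower right. The nozzle tip is near (356,272), the cap near (390,186) and the post foot near (418,300). In the top view the jacket is at (397,283) with its bare end at the bottom, the tip is at (311,236) and the cap at (265,248). I'll zoom in on both.

```bash
cat > h.py <<'E'
import numpy as np, cv2
from plant import robot
from scipy.spatial.transform import Rotation as Ro
def cam(n):
    c=robot.get_calibration(n); f=240/np.tan(np.radians(c["vertical_fov"]/2))
    K=np.array([[f,0,c["cx"]],[0,f,c["cy"]],[0,0,1]]); R=cv2.Rodrigues(np.array(c["rvec"],float))[0]
    return K,R,np.array(c["tvec"],float).ravel()
def ray(n,uv):
    K,R,t=cam(n); d=R.T@np.linalg.solve(K,[*uv,1]); return -R.T@t,d/np.linalg.norm(d)
def plane(n,uv,z):
    o,d=ray(n,uv); return o+d*(z-o[2])/d[2]
def proj(n,p):
    K,R,t=cam(n); q=K@(R@np.asarray(p,float)+t); return q[:2]/q[2]
def tri(a,b):  # scene px, top px -> point, gap
    o1,d1=ray("scene",a);o2,d2=ray("top",b)
    s=np.linalg.lstsq(np.c_[d1,-d2],o2-o1,rcond=None)[0]; p=o1+s[0]*d1;q=o2+s[1]*d2
    return (p+q)/2,np.linalg.norm(p-q)
E
python3 - <<'E'
from h import *
a=cv2.imread("pics/scene0.png");b=cv2.imread("pics/top0.png")
def cr(i,x,y,w,h,k): return cv2.resize(i[y:y+h,x:x+w],None,fx=k,fy=k,interpolation=cv2.INTER_CUBIC)
A=cr(a,340,175,100,75*2,4)   # 400x600
B=cr(b,245,180,80,60,5) #400x300 wide pipette
C=cr(b,365,250,80,60,5)
cv2.imwrite("pics/z1.png",np.hstack([A,np.vstack([B,C])]))
E
```

```text
(no output)
```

View pics/z1.png

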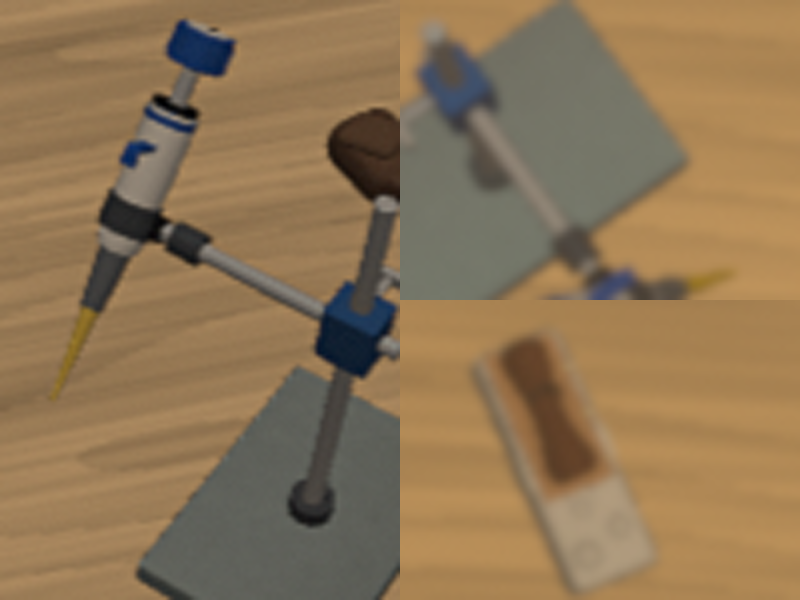

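The crops put the nozzle tip at scene (353.5,274.5) and top (311.6,234.4). The post foot is at scene (417.8,301) and the cap middle at scene (390,187). In the top view the jacket's bare end is at lower right (408,300).

```bash
python3 - <<'E'
from h import *
a=cv2.imread("pics/scene0.png");b=cv2.imread("pics/top0.png")
print("tip",tri((353.5,274.5),(311.6,234.4)), plane("scene",(353.5,274.5),.085),plane("top",(311.6,234.4),.085))
print("foot",plane("scene",(417.8,301.5),.022))
# base plate: low-saturation dark-grey mask
def mask(i,x,y,w,h,f):
    hs=cv2.cvtColor(i,cv2.COLOR_BGR2HSV).astype(int); m=f(hs).astype(np.uint8); o=np.zeros_like(m); o[y:y+h,x:x+w]=m[y:y+h,x:x+w]
    o=cv2.morphologyEx(o,cv2.MORPH_OPEN,np.ones((3,3))); c=max(cv2.findContours(o,0,2)[0],key=cv2.contourArea); return c.reshape(-1,2)
def rect(n,c,z):
    w=np.array([plane(n,p,z)[:2] for p in cv2.convexHull(c).reshape(-1,2)],np.float32)*1000
    r=cv2.minAreaRect(w); return r
for n,i,box in(("scene",a,(365,262,100,90)),("top",b,(220,175,85,80))):
    c=mask(i,*box,lambda h:(h[...,1]<60)&(h[...,2]>60)); print("plate",n,rect(n,c,.018))
# jacket: hue/brightness: print stats then rect
for n,i,box in(("scene",a,(210,240,70,70)),("top",b,(370,245,60,75))):
    hs=cv2.cvtColor(i,cv2.COLOR_BGR2HSV); 
    c=mask(i,*box,lambda h:(h[...,1]<90)&(h[...,2]>60)); r=rect(n,c,.034); print("plaster",n,r)
    c=mask(i,*box,lambda h:((h[...,1]<90)&(h[...,2]>60))|(h[...,2]<115)); r=rect(n,c,.034); print("whole",n,r)
    c=mask(i,*box,lambda h:(h[...,2]<115)&(h[...,1]>90)); r=rect(n,c,.046); print("bone",n,r)
def cr(i,x,y,w,h,k): return cv2.resize(i[y:y+h,x:x+w],None,fx=k,fy=k,interpolation=cv2.INTER_CUBIC)
cv2.imwrite("pics/z2.png",np.hstack([cr(a,212,245,65,60,6),cr(b,373,250,50,60,6)]))
E
```

```text
tip (array([0.62093515, 0.08305599, 0.0833252 ]), np.float64(0.003043623725961475)) [0.62249154 0.0840764  0.085     ] [0.62015918 0.08152768 0.085     ]
foot [0.69544894 0.23328515 0.022     ]
plate scene ((690.9305419921875, 237.00741577148438), (128.89474487304688, 212.63064575195312), 39.31587219238281)
plate top ((673.1989135742188, 218.07962036132812), (172.91372680664062, 193.6553955078125), 39.3028450012207)
plaster scene ((519.7723388671875, -176.9854278564453), (166.67575073242188, 59.9614372253418), 23.705883026123047)
whole scene ((519.7229614257812, -176.8956298828125), (166.2462615966797, 61.184261322021484), 24.662609100341797)
bone scene ((536.89404296875, -162.1455078125), (90.4813232421875, 30.849899291992188), 25.949636459350586)
plaster top ((462.7769775390625, -192.42974853515625), (52.13169479370117, 52.32485580444336), 24.5089168548584)
whole top ((462.7769775390625, -192.42974853515625), (52.13169479370117, 52.32485580444336), 24.5089168548584)
bone top ((532.0476684570312, -160.33677673339844), (82.72944641113281, 25.886770248413086), 24.371999740600586)
```

View pics/z2.png

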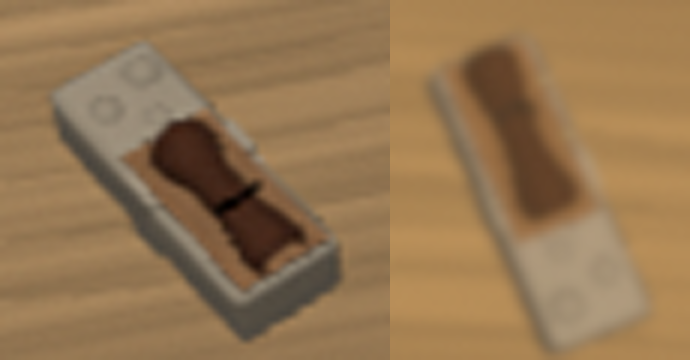

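In both views the jacket measures yaw about 24.5° with its origin near (0.506,-0.173), and the two estimates agree. The tip is at (0.621,0.083) and the stand yaw is about -51°. Next I'll refine the stand yaw from the cap, check IK, then grasp.

```bash
python3 - <<'E'
from h import *
a=cv2.imread("pics/scene0.png");b=cv2.imread("pics/top0.png")
def blob(i,x,y,w,h):
    hs=cv2.cvtColor(i,cv2.COLOR_BGR2HSV)[y:y+h,x:x+w]; m=cv2.inRange(hs,(100,120,40),(130,255,255)); 
    c=max(cv2.findContours(m,0,2)[0],key=cv2.contourArea); (u,v),s,_=cv2.minAreaRect(c); return (u+x,v+y),s
print(blob(a,375,175,35,25),blob(b,250,232,25,30))
tip=np.array([.621,.083,.085])
for yaw in(-52,-51,-50,-49):
    c,s=np.cos(np.radians(yaw)),np.sin(np.radians(yaw)); ax=np.array([-.574*c,-.574*s,.819])
    print(yaw,[proj(n,tip+.233*ax).round(1) for n in("scene","top")],"captop top",proj("top",tip+.244*ax).round(1))
yaw=np.radians(-51); ax=np.array([-.574*np.cos(yaw),-.574*np.sin(yaw),.819]); z=-ax
x0=np.cross([0,0,1],z); x0/=np.linalg.norm(x0); y0=np.cross(z,x0); B=np.c_[x0,y0,z]
for sp in range(0,360,30):
    r=[]
    for p in (tip+ax*(.233+.054),tip+ax*(.244+.0726+.05)):
        q=robot.ik(p,(Ro.from_rotvec(np.radians(sp)*ax)*Ro.from_matrix(B)).as_euler("xyz",degrees=True)); r.append(None if q is None else np.round(q).astype(int).tolist())
    print(sp,r)
for p,w in(((.47,-.19,.078),24.5),((.47,-.19,.078),204.5),((.566,.025,.078),47),((.566,.025,.078),227)): print(w,np.round(robot.ik(p,[180,0,w])))
E
```

```text
Traceback (most recent call last):
ValueError: max() iterable argument is empty
```

```bash
python3 - <<'E'
from h import *
a=cv2.imread("pics/scene0.png");b=cv2.imread("pics/top0.png")
def blob(i,x,y,w,h):
    hs=cv2.cvtColor(i,cv2.COLOR_BGR2HSV)[y:y+h,x:x+w]; m=cv2.inRange(hs,(95,70,30),(135,255,255)); 
    c=max(cv2.findContours(m,0,2)[0],key=cv2.contourArea,default=None)
    if c is None: return
    (u,v),s,_=cv2.minAreaRect(c); return (u+x,v+y),s
print(blob(a,375,175,35,25),blob(b,250,232,25,30))
tip=np.array([.621,.083,.085])
for yaw in(-53,-52,-51,-50,-49):
    c,s=np.cos(np.radians(yaw)),np.sin(np.radians(yaw)); ax=np.array([-.574*c,-.574*s,.819])
    print(yaw,[proj(n,tip+.233*ax).round(1) for n in("scene","top")],"captop top",proj("top",tip+.244*ax).round(1))
yaw=np.radians(-51); ax=np.array([-.574*np.cos(yaw),-.574*np.sin(yaw),.819]); z=-ax
x0=np.cross([0,0,1],z); x0/=np.linalg.norm(x0); y0=np.cross(z,x0); B=np.c_[x0,y0,z]
for sp in range(0,360,30):
    r=[]
    for p in (tip+ax*(.233+.054),tip+ax*(.244+.0726+.05)):
        q=robot.ik(p,(Ro.from_rotvec(np.radians(sp)*ax)*Ro.from_matrix(B)).as_euler("xyz",degrees=True)); r.append(None if q is None else np.round(q).astype(int).tolist())
    print(sp,r)
for p,w in(((.47,-.19,.078),24.5),((.47,-.19,.078),204.5),((.566,.025,.078),47),((.566,.025,.078),227)): print(w,np.round(robot.ik(p,[180,0,w])))
E
```

```text
((389.37574005126953, 187.19822597503662), (14.692309379577637, 9.923077583312988)) ((269.67241287231445, 246.93103408813477), (10.770329475402832, 5.756555557250977))
-53 [array([391.9, 187.1]), array([264.3, 247.1])] captop top [261.7 247.8]
-52 [array([391. , 186.7]), array([264.8, 247.9])] captop top [262.3 248.6]
-51 [array([390.2, 186.3]), array([265.3, 248.6])] captop top [262.8 249.4]
-50 [array([389.3, 185.9]), array([265.9, 249.4])] captop top [263.4 250.2]
-49 [array([388.4, 185.5]), array([266.4, 250.1])] captop top [264. 251.]
0 [[22, -10, -13, 75, -33, 159], [27, -8, -4, 85, -34, 165]]
30 [[22, -10, -13, 75, -33, 129], [27, -8, -4, 85, -34, 135]]
60 [[22, -10, -13, 75, -33, 99], [27, -8, -4, 85, -34, 105]]
90 [[22, -10, -13, 75, -33, 69], [27, -8, -4, 85, -34, 75]]
120 [[22, -10, -13, 75, -33, 39], [27, -8, -4, 85, -34, 45]]
150 [[22, -10, -13, 75, -33, 9], [27, -8, -4, 85, -34, 15]]
180 [[22, -10, -13, 75, -33, -21], [27, -8, -4, 85, -34, -15]]
210 [[22, -10, -13, 75, -33, -51], [27, -8, -4, 85, -34, -45]]
240 [[22, -10, -13, 75, -33, -81], [27, -8, -4, 85, -34, -75]]
270 [[22, -10, -13, 75, -33, -111], [27, -8, -4, 85, -34, -105]]
300 [[22, -10, -13, 75, -33, -141], [27, -8, -4, 85, -34, -135]]
330 [[22, -10, -13, 75, -33, -171], [27, -8, -4, 85, -34, -165]]
24.5 [-37.  -5. -29.  66.   0. 119.]
204.5 [-37.  -5. -29.  66.   0. -61.]
47 [-11.   5. -19.  66.   0. 122.]
227 [-11.   5. -19.  66.   0. -58.]
```

Cap position agrees with yaw -51°, and everything is reachable. Grasping now.

```bash
python3 - <<'E'
from h import *
robot.line_to([.268,.536,.42],vel=.3)
r=[180,0,24.5]; g=np.array([.470,-.1896,0])
robot.move_pose(g+[0,0,.30],r)
robot.line_to(g+[0,0,.13],vel=.25)
print(robot.line_to(g+[0,0,.078],vel=.1,guard=8))
cv2.imwrite("pics/g0.png",robot.grab_frame("scene"))
robot.set_gripper(0.0)
s=robot.observe(); print(s["time"],s["gripper_width"],s["gripper_force"],s["tool_pos"],s["ft_force"])
robot.line_to(g+[0,0,.096],vel=.06)
s=robot.observe(); print(s["time"],s["gripper_width"],s["gripper_force"],s["ft_force"],s["torque"])
t=robot.grab_frame("scene");u=robot.grab_frame("top")
def cr(i,x,y,w,h,k): return cv2.resize(i[y:y+h,x:x+w],None,fx=k,fy=k,interpolation=cv2.INTER_CUBIC)
cv2.imwrite("pics/g1.png",np.hstack([cr(t,190,180,120,140,3.3),cr(u,350,210,100,140,3.3)]))
E
```

```text
False
5.275 0.05296599017874183 64.33939218521118 [ 0.47046372 -0.18993412  0.07889286] [-0.97883057  0.50301533  5.12265736]
5.725 0.05255526365654809 63.615185022354126 [ 0.15560304  0.87320687 -4.11783951] [-0.07377115  0.16130113  0.00626149]
```

View pics/g1.png

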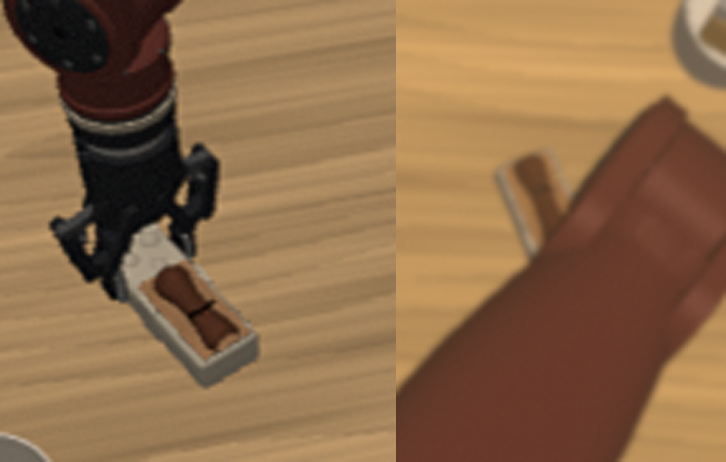

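The jacket is held level by its bare end with the fingers clear of the bone. The crack is at about (251,273) in the scene frame. I'll carry it under the nozzle and stop 4 mm up to check.

```bash
python3 - <<'E'
from h import *
print("crack",plane("scene",(251.2,273),.048+.018))
yw=47; d=np.array([np.cos(np.radians(yw)),np.sin(np.radians(yw)),0])
tip=np.array([.621,.083,0]); g=tip-.080*d
pre=g-np.array([.777,.629,0])*.10
robot.line_to(pre+[0,0,.096],vel=.2,rotation=[180,0,yw])
robot.line_to(g+[0,0,.096],vel=.1)
robot.line_to(g+[0,0,.083],vel=.05)
robot.pause(.2)
s=robot.observe(); print(s["time"],s["tool_pos"],s["tcp_rot"],s["gripper_width"],s["ft_force"])
t=robot.grab_frame("scene");u=robot.grab_frame("top"); cv2.imwrite("pics/ps.png",t); cv2.imwrite("pics/pt.png",u)
def cr(i,x,y,w,h,k): return cv2.resize(i[y:y+h,x:x+w],None,fx=k,fy=k,interpolation=cv2.INTER_CUBIC)
cv2.imwrite("pics/p1.png",np.hstack([cr(t,310,215,80,110,5),cr(u,280,205,70,110,5)]))
E
```

```text
crack [ 0.54286059 -0.15651125  0.066     ]
8.4917 [0.56661964 0.02444378 0.08327205] [ 1.79979388e+02 -1.38410868e-02  4.69999193e+01] 0.05278538552129408 [-0.2039113   0.00933134 -4.34327006]
```

View pics/p1.png

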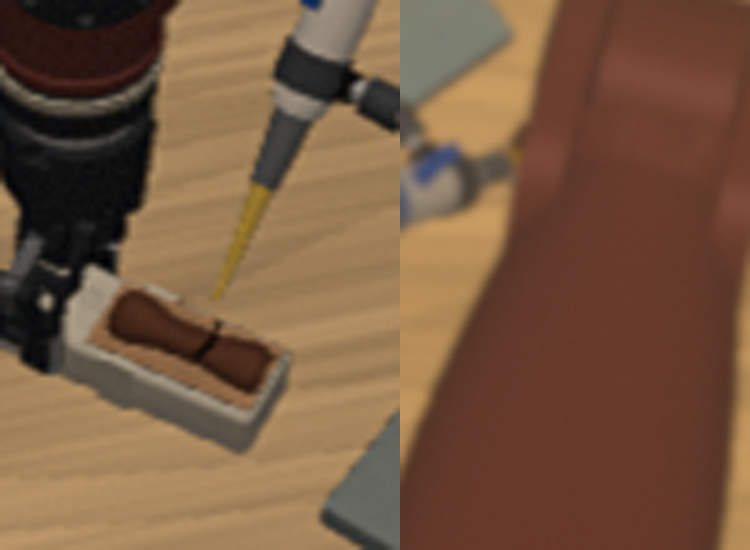

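The jacket is clear of the pipette. The tip is at scene (353.4,274.6) and the crack middle is at about (351.8,283.4). Checking the offset between them.

```bash
python3 - <<'E'
from h import *
print(plane("scene",(351.8,283.4),.0525),plane("scene",(353.4,274.6),.085))
t=cv2.imread("pics/ps.png"); g=cv2.cvtColor(t,cv2.COLOR_BGR2HSV)[...,2]
m=(g[270:295,342:362]<35).astype(np.uint8); ys,xs=np.nonzero(m); print(len(xs),xs.mean()+342,ys.mean()+270,xs.min()+342,xs.max()+342,ys.min()+270,ys.max()+270)
print("ideal px of crack under tip",proj("scene",[.6218,.0836,.0525]))
E
```

```text
[0.62396339 0.08118719 0.0525    ] [0.62273369 0.08374853 0.085     ]
8 350.5 284.0 349 352 282 286
ideal px of crack under tip [352.48005115 282.5491851 ]
```

```bash
python3 - <<'E'
from h import *
p=robot.observe()["tool_pos"]; q=np.array([p[0]-.001,p[1]+.0018,.083])
robot.line_to(q,vel=.03)
print(robot.line_to(np.r_[q[:2],.0775],vel=.02,guard=3.0), robot.observe()["tool_pos"],robot.observe()["ft_force"])
robot.set_gripper(.085); robot.pause(.2)
robot.line_to(np.r_[q[:2],.13],vel=.1)
robot.line_to([q[0]-.10,q[1]-.09,.30],vel=.3)
robot.line_to([q[0]-.14,q[1]-.10,.48],vel=.35)
print(robot.observe()["time"])
t=robot.grab_frame("scene");u=robot.grab_frame("top"); cv2.imwrite("pics/rs.png",t); cv2.imwrite("pics/rt.png",u)
def cr(i,x,y,w,h,k): return cv2.resize(i[y:y+h,x:x+w],None,fx=k,fy=k,interpolation=cv2.INTER_CUBIC)
cv2.imwrite("pics/r1.png",np.hstack([cr(t,325,255,50,60,8),cr(u,285,210,50,60,8)]))
E
```

```text
True [0.56596792 0.02618845 0.07893417] [0.2840051  0.51577123 3.91471081]
11.975
```

View pics/r1.png

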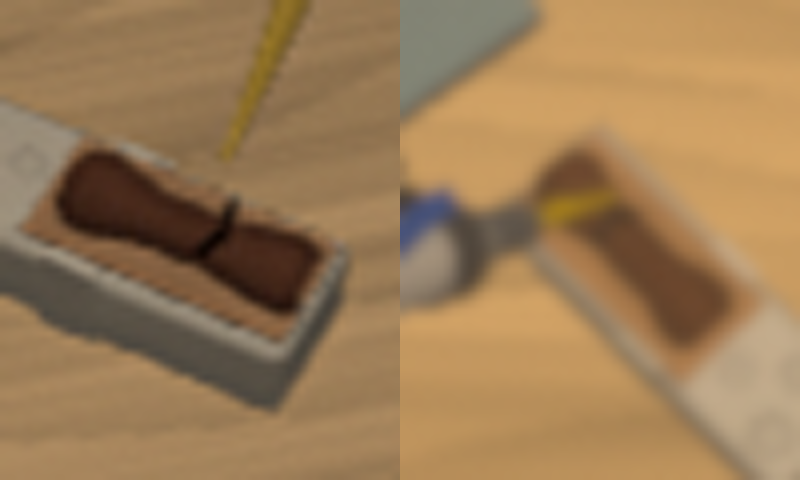

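Released and flat. The tip is at scene (353.6,274.7) with the crack middle at (352.5,283.5). In the top view the tip lies on the bone's axis at the crack end.

```bash
python3 - <<'E'
from h import *
for n,px in(("scene",(353.6,274.75)),("top",(311.6,234.5))):
    p=plane(n,px,.085); print(n,p,proj(n,[p[0],p[1],.048]))
print(plane("scene",(352.5,283.5),.048))
i=cv2.imread("pics/rt.png"); hs=cv2.cvtColor(i,cv2.COLOR_BGR2HSV)
m=((hs[...,2]<115)&(hs[...,1]>90)).astype(np.uint8); o=np.zeros_like(m); o[222:258,300:380]=m[222:258,300:380]
c=max(cv2.findContours(o,0,2)[0],key=cv2.contourArea).reshape(-1,2)
r=cv2.minAreaRect(np.array([plane("top",p,.046)[:2]*1000 for p in c],np.float32)); print("bone top",r)
# plaster bare end (top)
m=((hs[...,1]<100)&(hs[...,2]>120)).astype(np.uint8); o=np.zeros_like(m); o[245:285,325:410]=m[245:285,325:410]
o=cv2.morphologyEx(o,cv2.MORPH_OPEN,np.ones((3,3))); c=max(cv2.findContours(o,0,2)[0],key=cv2.contourArea).reshape(-1,2)
r=cv2.minAreaRect(np.array([plane("top",p,.034)[:2]*1000 for p in c],np.float32)); print("bare top",r)
E
```

```text
scene [0.62330023 0.08408803 0.085     ] [352.73797355 284.0896277 ]
top [0.61986785 0.08151103 0.085     ] [311.87341332 237.20667662]
[0.62137677 0.08404414 0.048     ]
bone top ((615.2700805664062, -90.10517883300781), (90.38426971435547, 49.23316192626953), 1.742869257926941)
bare top ((558.1235961914062, 20.92110252380371), (56.39438247680664, 52.153934478759766), 47.69087600708008)
```

Within 2 mm in both views, so the placement is good. Now the cap: approach along its axis, grip, and check forces.

```bash
cat >> h.py <<'E'
tip=np.array([.6218,.0832,.085]); _y=np.radians(-51); ax=np.array([-.5736*np.cos(_y),-.5736*np.sin(_y),.8192])
_z=-ax; _x=np.cross([0,0,1],_z); _x/=np.linalg.norm(_x); B=np.c_[_x,np.cross(_z,_x),_z]
def rot(sp): return (Ro.from_rotvec(np.radians(sp)*ax)*Ro.from_matrix(B)).as_euler("xyz",degrees=True)
def st(*m):
    s=robot.observe(); R=Ro.from_euler("xyz",s["tcp_rot"],degrees=True).as_matrix()
    print(*m,"t%.2f"%s["time"],"pos",np.round(s["tool_pos"],4),"Ftool",(R.T@s["ft_force"]).round(1),"Ttool",(R.T@s["torque"]).round(2),"w%.4f f%.0f"%(s["gripper_width"],s["gripper_force"])); return s
E
python3 - <<'E'
from h import *
robot.move_pose(tip+ax*.42,rot(90)); st("pre")
robot.line_to(tip+ax*.345,vel=.2); st()
print(robot.line_to(tip+ax*.287,vel=.08,guard=5)); st("at")
t=robot.grab_frame("scene");u=robot.grab_frame("top")
def cr(i,x,y,w,h,k): return cv2.resize(i[y:y+h,x:x+w],None,fx=k,fy=k,interpolation=cv2.INTER_CUBIC)
cv2.imwrite("pics/c1.png",np.hstack([cr(t,350,130,80,110,5),cr(u,220,205,70,110,5)]))
E
```

```text
pre t13.35 pos [0.4704 0.2696 0.4289] Ftool [-0.4 -0.5 -0.8] Ttool [-0.03  0.53  0.04] w0.0850 f0
t13.88 pos [0.4975 0.236  0.3684] Ftool [ 0.2  0.3 -0.8] Ttool [-0.02  0.51  0.05] w0.0850 f0
False
at t14.75 pos [0.5183 0.2113 0.3206] Ftool [ 0.3 -0.1 -0.9] Ttool [-0.    0.55  0.06] w0.0851 f0
```

View pics/c1.png

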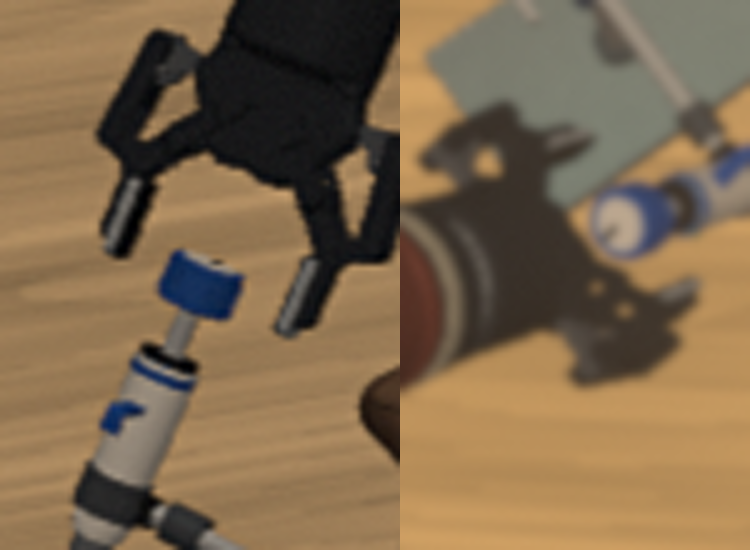

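The cap sits between the open fingers and is roughly centred. In the top crop its white top shows the index line at lower left. Gripping it now.

```bash
python3 - <<'E'
from h import *
robot.set_gripper(0.0); s=st("grip"); robot.pause(.2); s=st("settled")
E
```

```text
grip t15.37 pos [0.518  0.2111 0.3202] Ftool [-0.5 -3.7 -1.9] Ttool [0.61 0.57 0.02] w0.0342 f59
settled t15.57 pos [0.5181 0.211  0.3202] Ftool [-0.3 -5.  -1.7] Ttool [ 0.79  0.54 -0.01] w0.0345 f59
```

```bash
python3 - <<'E'
from h import *
p=tip+ax*.287
for sp in (105,120,135,150):
    robot.line_to(p,rotation=rot(sp)); s=st(sp)
    if np.linalg.norm(s["ft_force"])>30: break
E
```

```text
105 t15.97 pos [0.518  0.2109 0.32  ] Ftool [ 0.9 -5.1 -1.6] Ttool [0.87 0.76 0.05] w0.0347 f60
120 t16.38 pos [0.518  0.2108 0.32  ] Ftool [ 3.2 -5.3 -1.7] Ttool [ 0.79  0.95 -0.02] w0.0344 f60
135 t16.79 pos [0.5179 0.2107 0.32  ] Ftool [ 4.5 -4.7 -3.4] Ttool [ 0.69  1.29 -0.03] w0.0344 f60
150 t17.20 pos [0.5179 0.2106 0.32  ] Ftool [ 4.9 -4.9 -2.3] Ttool [ 0.36  1.37 -0.02] w0.0345 f60
```

```bash
python3 - <<'E'
from h import *
p=tip+ax*.287
robot.line_to(p,rotation=rot(154)); st("154")
robot.set_gripper(.085); robot.pause(.2); st("open")
robot.line_to(tip+ax*.37,vel=.15); st("back")
t=robot.grab_frame("scene");u=robot.grab_frame("top")
def cr(i,x,y,w,h,k): return cv2.resize(i[y:y+h,x:x+w],None,fx=k,fy=k,interpolation=cv2.INTER_CUBIC)
cv2.imwrite("pics/c2.png",np.hstack([cr(t,365,165,50,60,8),cr(u,245,225,40,60,8)]))
E
```

```text
154 t17.45 pos [0.518  0.2106 0.32  ] Ftool [ 6.8 -4.6 -2. ] Ttool [0.17 1.73 1.24] w0.0345 f60
open t18.20 pos [0.5182 0.2112 0.3201] Ftool [0.6 0.3 0.8] Ttool [-0.51  0.26  0.  ] w0.0849 f0
back t18.90 pos [0.4883 0.2481 0.3873] Ftool [ 0.7 -0.1 -0.3] Ttool [-0.45  0.25 -0.01] w0.0850 f0
```

View pics/c2.png

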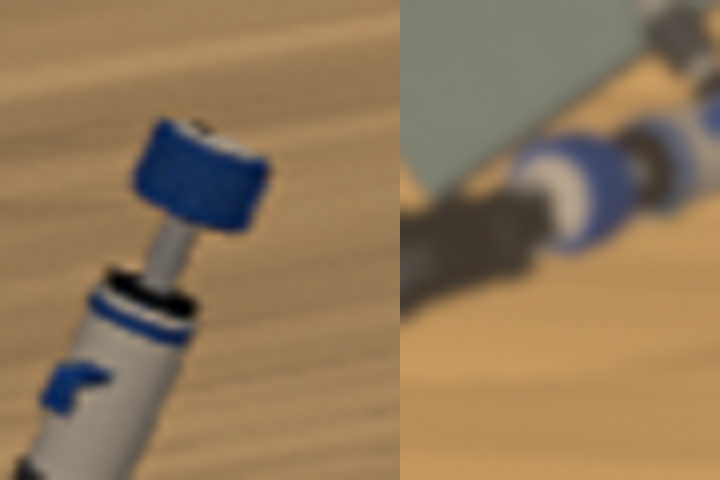

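At 154° the torque jumped to 1.24 N m against the open stop, so the cap has clicked open. The scene crop shows the index line shifted round. Pressing next, with closed fingers.

```bash
python3 - <<'E'
from h import *
robot.set_gripper(0.0)
robot.line_to(tip+ax*.328,vel=.15); st("near")
print(robot.line_to(tip+ax*.300,vel=.03,guard=1.5)); s=st("contact")
d=lambda s:(s["tool_pos"]-tip)@ax
c=d(s); print("contact at",c)
hit=robot.line_to(tip+ax*(c-.016),vel=.04,guard=15); s=st("first",hit); print("pressed",c-d(s))
hit=robot.line_to(tip+ax*(c-.0235),vel=.012,guard=16); s=st("second",hit); print("pressed",c-d(s))
E
```

```text
near t20.20 pos [0.5032 0.2292 0.3538] Ftool [ 0.3 -0.2  0.2] Ttool [-0.48  0.23 -0.01] w0.0000 f0
True
contact t20.77 pos [0.5086 0.223  0.3415] Ftool [-0.4 -0.6 -2.4] Ttool [-0.38 -0.06 -0.04] w-0.0002 f1
contact at 0.31334199470337204
first False t21.32 pos [0.5144 0.216  0.329 ] Ftool [  2.4   0.9 -11.5] Ttool [-0.66  0.75 -0.01] w-0.0003 f6
pressed 0.01550809763756883
second True t21.75 pos [0.5153 0.215  0.3272] Ftool [  4.6   0.6 -14.1] Ttool [-0.51  1.35  0.02] w-0.0003 f7
pressed 0.017750060571750048
```

```bash
python3 - <<'E'
from h import *
c=.31334; d=lambda s:(s["tool_pos"]-tip)@ax
s=st("hold"); print(c-d(s))
for k in (.0185,.0195,.0205,.0215,.0225):
    robot.line_to(tip+ax*(c-k),vel=.01); s=st(k); print("pressed",c-d(s))
    if -(s["ft_force"]@_z)>23: break
robot.pause(1.1); s=st("held"); print("pressed",c-d(s))
E
```

```text
hold t21.75 pos [0.5153 0.215  0.3272] Ftool [  4.6   0.6 -14.1] Ttool [-0.51  1.35  0.02] w-0.0003 f7
0.017748065868378016
0.0185 t22.00 pos [0.5152 0.215  0.3272] Ftool [  3.8   0.7 -13.4] Ttool [-0.6   1.05 -0.01] w0.0001 f7
pressed 0.017680766615092103Traceback (most recent call last):
  File "<stdin>", line 6, in <module>
NameError: name '_z' is not defined
```

```bash
python3 - <<'E'
from h import *
c=.31334; d=lambda s:(s["tool_pos"]-tip)@ax
for k in (.0195,.0205,.0215,.0225,.0235):
    robot.line_to(tip+ax*(c-k),vel=.01); s=st(k); f=s["ft_force"]@ax; print("pressed",c-d(s),"f",f)
    if f>23: break
robot.pause(1.1); s=st("held"); print("pressed",c-d(s))
E
```

```text
0.0195 t22.25 pos [0.5154 0.2147 0.3268] Ftool [  5.6   0.6 -17.8] Ttool [-0.68  1.43 -0.04] w0.0002 f9
pressed 0.018212443691022373 f 17.806614126218822
0.0205 t22.50 pos [0.5156 0.2146 0.3268] Ftool [  7.5   0.8 -25.2] Ttool [-0.75  1.98 -0.02] w-0.0001 f13
pressed 0.018324074500295218 f 25.17846965183904
held t23.60 pos [0.5156 0.2146 0.3268] Ftool [  7.4   1.5 -24.9] Ttool [-0.77  1.96  0.09] w-0.0003 f13
pressed 0.018369321352160572
```

It stayed solid at 25 N, well past the 16 N step, and was held 1.1 s at the second stop. Releasing and backing off to check.

```bash
python3 - <<'E'
from h import *
robot.line_to(tip+ax*.330,vel=.06); robot.line_to(tip+ax*.42,vel=.25)
robot.line_to([.40,.30,.50],vel=.3); robot.pause(.3); st("away")
t=robot.grab_frame("scene");u=robot.grab_frame("top")
def cr(i,x,y,w,h,k): return cv2.resize(i[y:y+h,x:x+w],None,fx=k,fy=k,interpolation=cv2.INTER_CUBIC)
cv2.imwrite("pics/e1.png",np.hstack([cr(t,325,170,90,140,4),cr(u,245,205,100,140,4)]))
E
```

```text
away t25.68 pos [0.4004 0.2995 0.4989] Ftool [ 0.4  0.6 -0.2] Ttool [-0.49  0.22  0.02] w-0.0001 f0
```

View pics/e1.png

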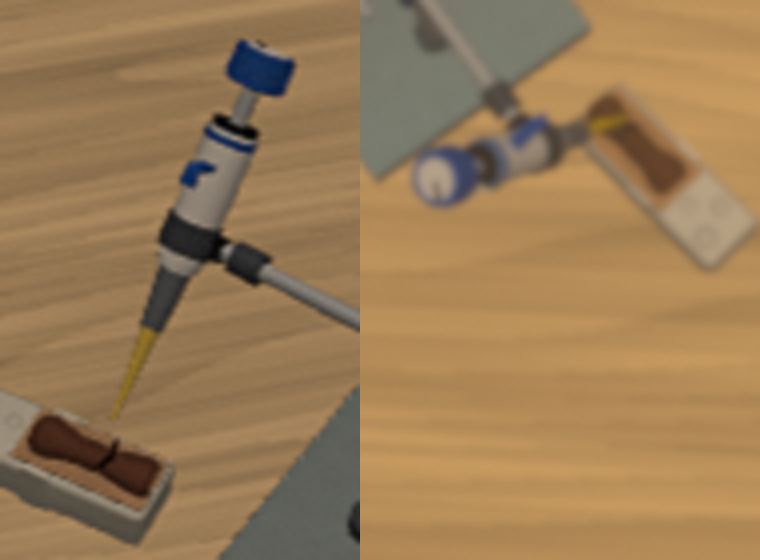

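The cap is fully up with its index line turned anticlockwise (top crop, pointing down at about (436,187)). The jacket is undisturbed, with the crack under the tip.

```bash
python3 -c "
from plant import robot
print(robot.job_done())"
```

```text
the job is handed in; nothing more can be done
None
```

I handed the job in at about 26 s of the 67 s: the crack measured within about 2 mm of straight below the nozzle tip. The cap was twisted to its open stop, pressed to the solid second stop and held about 1 s, and it is back up and unlocked.

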